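# Gauge the gap under the cap chute's hold-down finger

## Robot

A 6-joint arm with a two-finger parallel gripper is mounted at the origin on the work surface. World frame = base frame: x ahead of the robot, y to its left, z up, the work surface at z = 0. Lengths are in m, angles in rad, forces in N, time in s.
With the tool pointing down it reaches from about 0.225 to 0.875 m from the base axis. Payload 3.4 kg.
Tool frame: the origin (TCP) lies between the finger pads; the fingertips stand 11 mm ahead of it and the grasp point (between the pads) lies 8 mm behind it (tips_ahead is the distance from the TCP to the fingertips, in m); z points along the fingers, x is the direction in which the jaws open and shut, and the axes are right-handed (so a half turn about z gives the same grasp; the last joint's range is limited). The gripper opens to 85 mm and grips with 20 to 120 N. Pads are 22 mm wide; open, the fingers measure 114 mm over their backs; the gripper's body (76 mm by 85 mm) begins 54 mm behind the grasp point. The pads swing forward as they close: fully open they stand 13 mm farther back than shut.
Start: joints at [1.084, 0.276, 1.505, -0, 1.361, -0.121], TCP at [0.206, 0.537, 0.242] pointing down, gripper open.
Joint ranges: [-2.89, 2.89], [-0.75, 2.08], [0.22, 2.7], [-1.18, 4.32], [0.11, 2.71], [-2.7, 2.7]. Speed limits (rad/s): [2.57, 2.57, 3.14, 3.14, 3.14, 3.14].

## Interface

Orientations are given as a unit quaternion [w, x, y, z].
In Python, from rig import get_state, get_image, sign_off, masks_of, tips_ahead gives the robot as it stands.
- The arm moves only by the tool play_rows, never from a script. Its argument "series" is a list of rows, each an object of numbers: "fingers": the closure, from -1 (fully open) to 1 (shut); "dx", "dy", "dz": the shift along the world's x, y, z in mm; "turn": the turn about the world's z in rad. A call has 1 to 20 rows; each row shifts and turns the pose as measured when the row begins; what a row does not reach is not made up. A row lasts 1/12 s, in which the tool goes at most 41.7 mm and 7.16 degrees, less where a joint would pass 70% of its speed; a pose out of reach is approached as far as the arm can. A call with a gripper value outside its range is refused whole. The fingers move at their own pace and stop on an object; "squeeze" is the grip in N (left out, the last holds). Time passes only in rows, so rows that do not move let the fingers close. It gives the time, the measured TCP pose, the force and the opening at its end, in the units of the state.
- get_state(): the state, without advancing time (a new reading comes with each control period).
- get_image(name): name is "side" or "top" or "wrist"; returns a dict with "pixels" (420x560x3 uint8, red, green, blue), "vfov" (degrees; the focal length in pixels is half the picture's height over the tangent of half this angle, whatever the lens; pixels are square), "cx", "cy" (the principal point, pixels), "rvec" (rotation vector, rad) and "tvec" (3), from world to camera coordinates, as OpenCV has them; the wrist camera has in their place "hand_eye" (4x4, takes a point from camera to tool coordinates, whose origin is the TCP and whose axes are the tool frame's). Camera axes: x right, y down, z forward; pixel columns grow to the right and rows downward; lengths in m; the calibration is good to about 2 mm. A picture is of the moment at which its call begins: read the wrist's pose just before it. There is no depth.
- sign_off(): hands the job in, once; it reports no verdict.
Trained networks look in a picture, given as the dict that the camera call returned (one of the last four; its "shot" number tells which), for a name from the list of things; names that differ only in an ending like _2 or _b are one class to them, and where a whole thing is asked for, a point or a joint stands for the part that bears it (a point fixed in the world has none). Each returns a list of dicts, best first, with "p" (0 to 1); they miss things now and then, are a little off and sometimes report something else, mostly with a low value. They report only what shows in the picture. A call takes as long as a camera call. They do not tell look-alikes from the thing itself.
- masks_of(picture, label): "region" (420x560 bool, what is visible of it) and "xy" ([column, row] in pixels, amid what is visible of it).
The state is a dict: "clock": time; "qpos": joint angles; "qd": joint speeds; "effort": joint torques, N m; "position": TCP position; "ee_rot": TCP orientation; "contact_force": force on the tool from outside, world axes, zero at the start; "moment": the same for the moment, N m; "width": finger opening in m.
Only numpy, scipy, OpenCV 4.12 (cv2) and the standard library are available. Lean on these libraries where they do the work, as an engineer would, in place of code of your own. Each camera call takes 0.05 s, during which the arm holds its last target. There are 200 camera calls.

## Task

Find out how wide the gap is between the steel slide of the cap chute and the hold-down finger above it, with the orange stepped gauge: work up from its thinnest leaf, sliding each leaf down the slide under the finger until it is fully home on the blue ledge, and stop at the first leaf that binds. Leave the gauge lying on the slide, let go, with the thickest leaf that goes in (with a little play) fully home under the finger, and leave the bottle, jar and screwdriver alone.

Things in the scene. Friction and masses are not known exactly. Their poses are not given: they have to be found in the camera images.
- chute: Cap chute, fixed: grey foot 190 x 230 x 12 mm; on blue legs a flat steel slide leaning 35 deg from vertical, running down and to the chute's front (+x), its working face looking to +x and up. Up-slide direction (-0.574, 0, 0.819), normal out of the face (0.819, 0, 0.574) in this frame. Origin on the bench straight below stop; x front, y along the ledge, z up. Yaw from -0.3 to 0.3.
- stop (a point): Corner of the slide's working face and the blue ledge at its lower end, at mid-width, under the finger's middle line; 60 mm above the bench, axes as chute. Ledge and slide are 210 mm wide; the ledge is square to the slide and stands out 22 mm; the slide runs 62 mm up from it, is 6 mm thick and open at the top and sides.
- finger_knob (a point): Top centre of the red knob (26 mm wide, 142 mm above the bench) on the post before the slide that carries the finger: a black shoe 18 mm wide, 26 long, 12 thick, parallel to the slide at mid-width. Rigid, set anew each time: gap to the slide 7.5 to 19 mm, even over its length; shoe's upper end 29 to 39 mm up-slide of the ledge. Too thick a leaf binds there, one that fits goes on to the ledge.
- gauge_handle (a point): Centre of the gauge's black handle, 24 mm wide (y), 16 thick (x), 51 long (z), 89 mm above the leaf tips. Under it an orange bar 116 wide, 16 thick, 14 high, then three orange leaves pointing down, 32 wide, 50 long, 42 apart. Their backs lie in one plane, x = -8 mm, that goes against the slide; steps on the +x side. z up the handle, y from thin to thick leaf. Loose, about 0.16 kg.
- rest: Black rest, fixed, in which the gauge stands upright at the start, its back and -x towards the robot. Foot 90 x 150 x 6 mm, slot walls up to 46 mm above the bench, slot along y, floor 6 mm above the bench, play 1.5 mm front and back, 3 mm sideways. Origin at its middle on the bench. Yaw from -0.4 to 0.4.
- tip_thin (a point): Middle of the tip of the thinnest leaf (6 mm thick), on its back face: x -8, y -42, z -89 mm from the handle's centre in the gauge's frame. With this leaf fully home it lies at stop.
- tip_middle (a point): The same point of the middle leaf (11 mm thick): x -8, y 0, z -89 mm from the handle's centre.
- tip_thick (a point): The same point of the thickest leaf (16 mm thick): x -8, y +42, z -89 mm from the handle's centre.
- beer_bottle_mid (a point): Bystander: amber bottle, 62 mm diameter, 210 mm tall, half-way up.
- cap_jar_mid (a point): Bystander: glass jar, 76 mm diameter, 90 mm tall, half-way up.
- screwdriver_grip (a point): Bystander: screwdriver with a red handle, lying on the bench; the middle of its handle.
Things that resemble listed ones, but are neither listed nor needed, are in the scene too. Of the things that look like the part that bears gauge_handle, the smallest one is meant.

How it is judged:
By the outcome, as a careful person would: the job done as asked, in the order asked, and still so for the second after the job is handed in, with the robot touching nothing.
It also fails if it takes over 51 s, if anything falls off the work surface, if the arm or the gripper's body presses on something with over 40 N, if the wrist force passes 120 N, or if a joint passes its speed limit or range.

## Working session

There is one attempt and no reset: what is moved stays moved. The work goes in short steps, Python scripts to look and compute and a tool call to move; the robot and the scene stay as the last step left them, time stands still between calls to the robot, and variables do not carry over. Pictures are saved under pics/ and viewed, about 8 in all and at most 12, crops included, and the job is handed in when it is done.

Besides the shell and the picture viewer there is one more tool, called in YAML: its name, and indented under it one key for each argument. play_rows: Moves the arm, as the interface text tells. Its arguments: {"type":"object","properties":{"series":{"type":"array"},"squeeze":{"type":"number"}},"required":["series"]}

```bash
mkdir -p pics; ls
cat > h.py <<'E'
import numpy as np, cv2
from rig import *
from scipy.spatial.transform import Rotation as R
def cam(im, st=None):
    f=210/np.tan(np.radians(im['vfov'])/2)
    if 'rvec' in im and im['rvec'] is not None:
        M=cv2.Rodrigues(np.array(im['rvec'],float))[0]; t=np.array(im['tvec'],float).ravel()
    else:
        q=st['ee_rot']; Rw=R.from_quat([q[1],q[2],q[3],q[0]]).as_matrix()
        H=np.array(im['hand_eye']); A=Rw@H[:3,:3]; c=Rw@H[:3,3]+np.array(st['position'])
        M=A.T; t=-M@c
    return f,im['cx'],im['cy'],M,t
def proj(C,P):
    f,cx,cy,M,t=C; p=np.atleast_2d(P)@M.T+t
    return np.c_[cx+f*p[:,0]/p[:,2], cy+f*p[:,1]/p[:,2]]
def ray(C,uv):
    f,cx,cy,M,t=C; d=M.T@np.array([(uv[0]-cx)/f,(uv[1]-cy)/f,1]); return -M.T@t, d/np.linalg.norm(d)
def onz(C,uv,z):
    o,d=ray(C,uv); return o+d*(z-o[2])/d[2]
def tri(obs):
    A=np.zeros((3,3));b=np.zeros(3)
    for C,uv in obs:
        o,d=ray(C,uv);P=np.eye(3)-np.outer(d,d);A+=P;b+=P@o
    x=np.linalg.solve(A,b); return x,[np.round(proj(C,x)[0]-uv,1) for C,uv in obs]
def save(im,name): cv2.imwrite('pics/'+name,cv2.cvtColor(im['pixels'],cv2.COLOR_RGB2BGR))
E
cat > a.py <<'E'
from h import *
st=get_state(); print(st['position'],st['ee_rot'],st['clock'],st['width'])
for n in ['side','top','wrist']:
    im=get_image(n); save(im,n+'0.png'); print(n,im['vfov'],im['cx'],im['cy'],{k:v for k,v in im.items() if k in('rvec','tvec','hand_eye')})
    for l in ['chute','rest','finger_knob','gauge_handle','stop','tip_thin','tip_thick','beer_bottle_mid','cap_jar_mid','screwdriver_grip']:
        try:
            r=masks_of(im,l); print(' ',l,[(round(x['p'],2),np.round(x['xy']).tolist(),int(x['region'].sum())) for x in r[:4]])
        except Exception as e: print(l,e)
cv2.imwrite('pics/c0.png',np.vstack([cv2.imread('pics/%s0.png'%n)[0:420] for n in ['side','top']])[:, :])
a=[cv2.imread('pics/%s0.png'%n) for n in ['side','top','wrist']]
E
python3 a.py
```

```text
pics
[0.20544131 0.53648913 0.24143593] [ 4.32318148e-04  8.23927539e-01  5.66694394e-01 -8.28969119e-04] 0.0 0.0852762747100184
side 54.49390115417054 280.3976638911835 210.71919934606092 {'rvec': array([ 2.13292358, -0.02886135,  0.0194287 ]), 'tvec': array([-0.54105368,  0.11082369,  1.17558207])}
  chute [(0.78, [332.0, 226.0], 2836)]
  rest [(0.56, [282.0, 303.0], 1448)]
  finger_knob [(0.63, [283.0, 282.0], 422), (0.62, [348.0, 200.0], 360)]
  gauge_handle [(0.89, [200.0, 306.0], 2094), (0.67, [327.0, 351.0], 2333), (0.65, [282.0, 285.0], 453)]
  stop [(0.93, [327.0, 225.0], 2713)]
  tip_thin [(0.79, [285.0, 283.0], 416), (0.74, [201.0, 303.0], 2022), (0.73, [324.0, 354.0], 2254), (0.16, [281.0, 303.0], 1392)]
  tip_thick [(0.97, [202.0, 303.0], 1924), (0.8, [283.0, 280.0], 430), (0.8, [326.0, 352.0], 2281)]
  beer_bottle_mid [(0.74, [361.0, 285.0], 1737)]
  cap_jar_mid [(0.67, [313.0, 174.0], 511)]
  screwdriver_grip [(0.47, [241.0, 177.0], 246)]
top 46.06042095098992 294.4049930194321 214.98597821593958 {'rvec': array([ 2.15085213, -2.16401602,  0.13230538]), 'tvec': array([-
[... 567 characters left out ...]
0], 626)]
  cap_jar_mid []
  screwdriver_grip [(0.64, [147.0, 266.0], 367)]
wrist 71.81718235556498 280.7130544848823 209.39536007478313 {'hand_eye': array([[ 9.99999689e-01, -5.65535904e-04,  5.50591155e-04,
         2.13926996e-04],
       [ 3.87343752e-04,  9.59425433e-01,  2.81962210e-01,
        -7.10729483e-02],
       [-6.87710911e-04, -2.81961909e-01,  9.59425353e-01,
        -1.31301015e-01],
       [ 0.00000000e+00,  0.00000000e+00,  0.00000000e+00,
         1.00000000e+00]])}
  chute []
  rest []
  finger_knob []
  gauge_handle []
  stop []
  tip_thin []
  tip_thick []
  beer_bottle_mid []
  cap_jar_mid [(0.49, [240.0, 323.0], 943)]
  screwdriver_grip [(0.74, [241.0, 322.0], 918)]
```

View pics/side0.png

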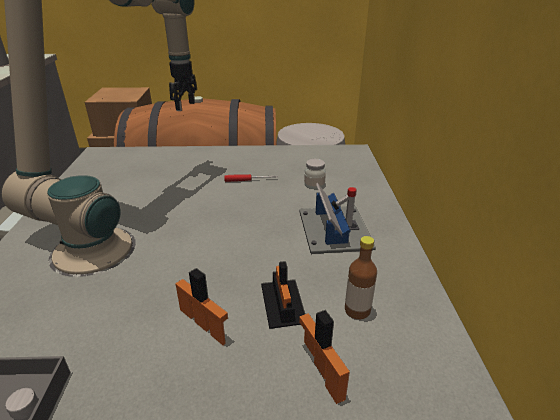

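View pics/top0.png

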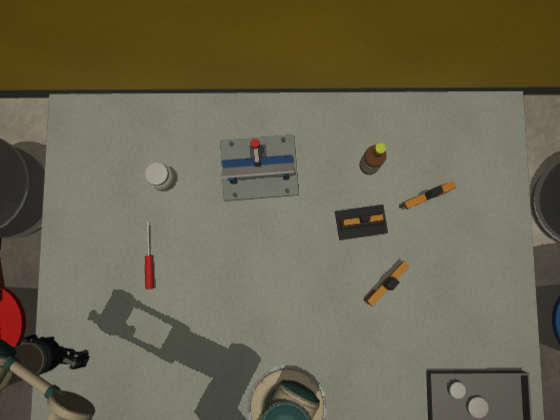

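Side view: three gauge look-alikes at (200,306), (327,351) and (282,285). The last is the smallest and the only one standing in the black rest, so it is the one meant. The chute is at (335,220) with its knob at (352,192). In the top view the rest's gauge is at (363,219), the chute at (258,165) and its knob at (255,143).

```bash
cat > b.py <<'E'
from h import *
s=get_image('side');t=get_image('top');cs,ct=cam(s),cam(t)
print('handle',tri([(cs,(282.5,268)),(ct,(365,219))]))
print('knob',tri([(cs,(351.5,188)),(ct,(255,143))]))
for n,l in [('gauges',[(200,285),(387,285)]),]: pass
print('g2',tri([(cs,(199,285)),(ct,(391,284))]),'g3',tri([(cs,(324,328)),(ct,(433,194))]))
print('bottle',tri([(cs,(361,287)),(ct,(374,158))]),'jar',onz(ct,(160,176),.045),'rest',onz(ct,(361,222),.01))
# chute foot corners (12mm)
for p in [(221,137),(294,136),(298,195),(224,200)]: print('foot',onz(ct,p,.012).round(3))
a=cv2.resize(cv2.imread('pics/side0.png')[235:335,240:380],None,fx=5,fy=5,interpolation=2)
cv2.imwrite('pics/crop1.png',a)
E
python3 b.py
```

```text
handle (array([ 0.53859294, -0.2256977 ,  0.1085818 ]), [array([-0.4,  0. ]), array([-0. , -0.3])])
knob (array([0.75084469, 0.08423732, 0.14468083]), [array([ 0.1, -0. ]), array([-0. ,  0.1])])
g2 (array([ 0.35650441, -0.29133746,  0.12065781]), [array([-0.8,  0.1]), array([-0.1, -0.6])]) g3 (array([ 0.60899503, -0.4178714 ,  0.12170202]), [array([-1.4,  0.2]), array([ 0., -1.])])
bottle (array([ 0.71978496, -0.26060874,  0.07842737]), [array([ 0.8, -0.1]), array([-0. ,  0.6])]) jar [0.67866491 0.37696282 0.045     ] rest [ 0.53996643 -0.22751165  0.01      ]
foot [0.807 0.2   0.012]
foot [ 0.809 -0.026  0.012]
foot [ 0.624 -0.037  0.012]
foot [0.61  0.189 0.012]
```

View pics/crop1.png

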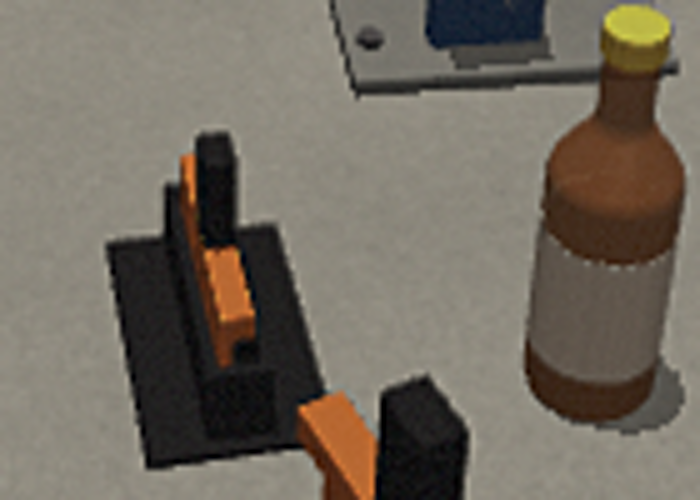

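The crop confirms it: the small gauge stands in the black rest at side (282,285), thin leaf nearest the camera. Moving above it.

play_rows:
  series:
    - {"fingers":-1,"dx":16,"dy":-38,"dz":3,"turn":-0.122}
    - {"fingers":-1,"dx":16,"dy":-38,"dz":3,"turn":-0.122}
    - {"fingers":-1,"dx":16,"dy":-38,"dz":3,"turn":-0.122}
    - {"fingers":-1,"dx":16,"dy":-38,"dz":3,"turn":-0.122}
    - {"fingers":-1,"dx":16,"dy":-38,"dz":3,"turn":-0.122}
    - {"fingers":-1,"dx":16,"dy":-38,"dz":3,"turn":-0.122}
    - {"fingers":-1,"dx":16,"dy":-38,"dz":3,"turn":-0.122}
    - {"fingers":-1,"dx":16,"dy":-38,"dz":3,"turn":-0.122}
    - {"fingers":-1,"dx":16,"dy":-38,"dz":3,"turn":-0.122}
    - {"fingers":-1,"dx":16,"dy":-38,"dz":3,"turn":-0.122}
    - {"fingers":-1,"dx":16,"dy":-38,"dz":3,"turn":-0.122}
    - {"fingers":-1,"dx":16,"dy":-38,"dz":3,"turn":-0.122}
    - {"fingers":-1,"dx":16,"dy":-38,"dz":3,"turn":-0.122}
    - {"fingers":-1,"dx":16,"dy":-38,"dz":3,"turn":-0.122}
    - {"fingers":-1,"dx":16,"dy":-38,"dz":3,"turn":-0.122}
    - {"fingers":-1,"dx":16,"dy":-38,"dz":3,"turn":-0.122}
    - {"fingers":-1,"dx":16,"dy":-38,"dz":3,"turn":-0.122}
    - {"fingers":-1,"dx":16,"dy":-38,"dz":3,"turn":-0.122}

```text
clock: 3.25
position: [0.4876, -0.1515, 0.2989]
ee_rot: [0.0, 0.867, -0.498, 0.008]
contact_force: [0.6, 0.4, 0.3]
width: 0.0854
```

play_rows:
  series:
    - {"dx":10,"dy":-15,"dz":-4,"turn":-0.12}
    - {"dx":10,"dy":-15,"dz":-4,"turn":-0.12}
    - {"dx":10,"dy":-15,"dz":-4,"turn":-0.12}
    - {"dx":10,"dy":-15,"dz":-4,"turn":-0.12}
    - {"dx":10,"dy":-15,"dz":-4,"turn":-0.05}

```text
invalid input at $.series[0]: expected keys fingers, dx, dy, dz, turn
```

```bash
cat > c.py <<'E'
import sys
from h import *
st=get_state(); im=get_image('wrist'); save(im,sys.argv[1]+'.png')
import pickle; pickle.dump((dict(st),dict(im)),open(sys.argv[1]+'.pkl','wb'))
q=st['ee_rot'];print(st['clock'],np.round(st['position'],4),'a',2*np.arctan2(q[2],q[1]),np.round(q,3),st['width'],np.round(st['qpos'],2),st['contact_force'])
E
python3 c.py w1
```

```text
3.25 [ 0.4876 -0.1515  0.2989] a -1.0431665840248205 [ 0.     0.867 -0.498  0.008] 0.08536590333392484 [-0.44  0.14  1.54 -0.    1.44  0.61] [0.57299925 0.38257095 0.31654401]
```

View pics/w1.png

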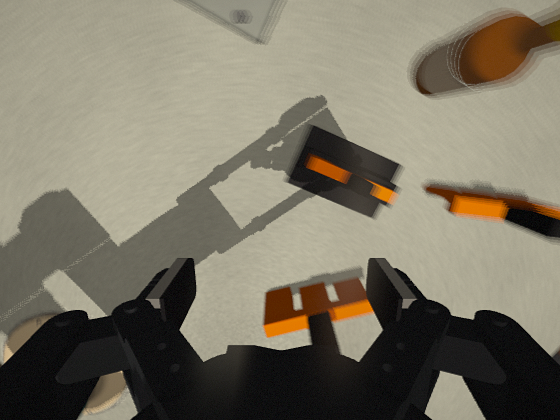

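The picture (motion-blurred) shows the rest with the gauge at (345,170), one look-alike at (320,310) and the other at (500,205).

play_rows:
  series:
    - {"fingers":-1,"dx":10,"dy":-14,"dz":-4,"turn":-0.12}
    - {"fingers":-1,"dx":10,"dy":-14,"dz":-4,"turn":-0.12}
    - {"fingers":-1,"dx":10,"dy":-14,"dz":-4,"turn":-0.12}
    - {"fingers":-1,"dx":10,"dy":-14,"dz":-4,"turn":-0.12}
    - {"fingers":-1,"dx":8,"dy":-10,"dz":-4,"turn":-0.03}
    - {"fingers":-1,"dx":0,"dy":0,"dz":0,"turn":0}
    - {"fingers":-1,"dx":0,"dy":0,"dz":0,"turn":0}

```text
clock: 3.88
position: [0.5424, -0.2336, 0.2773]
ee_rot: [-0.006, -0.705, 0.709, -0.011]
contact_force: [0.7, 0.1, -1.2]
width: 0.0855
```

```bash
python3 c.py w2
```

```text
3.8833 [ 0.5424 -0.2336  0.2773] a 4.70619856333031 [-0.006 -0.705  0.709 -0.011] 0.08550541414874867 [-0.51  0.27  1.42 -0.02  1.43  1.07] [ 0.70978342  0.13370335 -1.18503173]
```

View pics/w2.png

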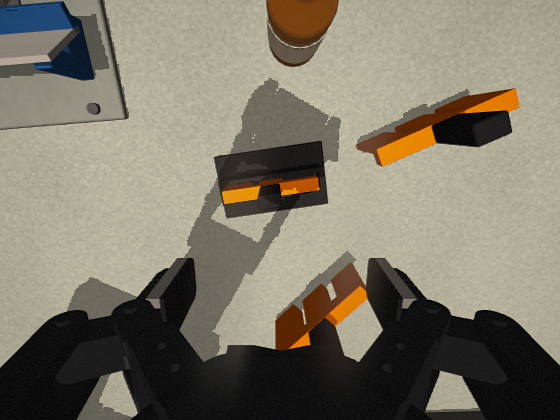

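Still image: the gauge in the rest is at (270,192), its bar running from about (222,197) to (319,184), with the bottle at (295,35), the chute foot's corner at (128,117) and the look-alikes at (440,125) and (325,310).

```bash
cat > d.py <<'E'
from h import *; import pickle
st,im=pickle.load(open('w2.pkl','rb'));C=cam(im,st)
p=im['pixels'].astype(int); m=(p[...,0]>90)&(p[...,0]>2*p[...,2])&(p[...,1]<.7*p[...,0])
m[:150]=0;m[225:]=0;m[:,:200]=0;m[:,335:]=0
ys,xs=np.where(m); print(xs.min(),xs.max())
cols=[c for c in range(xs.min()+2,xs.max()-1) if m[:,c].any()]
cols=[c for c in cols if not 255<c<288]
low=np.array([(c,np.where(m[:,c])[0].max()+.5) for c in cols])
k=np.polyfit(low[:,0],low[:,1],1); r=low[:,1]-np.polyval(k,low[:,0]); print('resid',r.std()); g=abs(r)<2; k=np.polyfit(low[g,0],low[g,1],1)
e=[onz(C,(u,np.polyval(k,u)),.070) for u in (xs.min(),xs.max()+1)]
print('ends',np.round(e,4),np.linalg.norm(e[0]-e[1]))
d=e[0]-e[1]; yaw=np.arctan2(-d[0],d[1]); print('yaw',yaw)
mid=(e[0]+e[1])/2; xg=np.array([np.cos(yaw),np.sin(yaw)]); print('handle centre',mid[:2]+.008*xg)
hc=np.r_[mid[:2]+.008*xg,.095]
yg=np.array([-xg[1],xg[0]])
top=[np.r_[hc[:2]+sx*.008*xg+sy*.012*yg,.1205] for sx,sy in((1,1),(1,-1),(-1,-1),(-1,1))]
bar=[np.r_[hc[:2]+sx*.008*xg+sy*.058*yg,.07] for sx,sy in((1,1),(1,-1),(-1,-1),(-1,1))]
o=cv2.cvtColor(im['pixels'],cv2.COLOR_RGB2BGR);o=cv2.resize(o[140:230,200:340],None,fx=5,fy=5,interpolation=2)
for P,c in((top,(0,255,0)),(bar,(255,0,255))):
    q=((proj(C,P)-[200,140]+.5)*5).astype(np.int32); cv2.polylines(o,[q],True,c,1)
cv2.imwrite('pics/crop2.png',cv2.convertScaleAbs(o,alpha=1.3,beta=25))
t=pickle.loads(pickle.dumps(0))
# second view check: side
s=get_image('side');cs=cam(s);print('side proj of handle top',proj(cs,hc+[0,0,.0255]),'top-cam',)
E
python3 d.py
```

```text
222 319
resid 0.3025640333295138
ends [[ 0.5243 -0.1676  0.07  ]
 [ 0.5409 -0.2855  0.07  ]] 0.11899660992289585
yaw 0.13953638137933247
handle centre [ 0.54052278 -0.22543929]
side proj of handle top [[283.00074604 263.95044752]] top-cam
```

View pics/crop2.png

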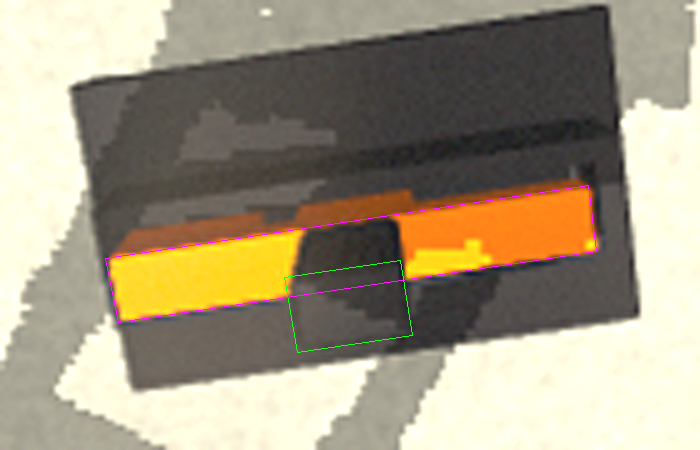

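The model outlines (bar magenta, handle top green) fit the crop closely, and the side view agrees on the height. Descending to grasp.

play_rows:
  series:
    - {"fingers":-1,"dx":-1,"dy":3,"dz":-25,"turn":0.049}
    - {"fingers":-1,"dx":-1,"dy":3,"dz":-25,"turn":0.049}
    - {"fingers":-1,"dx":0,"dy":2,"dz":-25,"turn":0.048}
    - {"fingers":-1,"dx":0,"dy":0,"dz":-30,"turn":0}
    - {"fingers":-1,"dx":0,"dy":0,"dz":-30,"turn":0}
    - {"fingers":-1,"dx":0,"dy":0,"dz":-25,"turn":0}
    - {"fingers":-1,"dx":0,"dy":0,"dz":-10,"turn":0}
    - {"fingers":-1,"dx":0,"dy":0,"dz":0,"turn":0}

```text
clock: 4.65
position: [0.5374, -0.2171, 0.1102]
ee_rot: [0.002, 0.761, -0.648, 0.018]
contact_force: [-1.2, 0.4, -0.3]
width: 0.0855
```

play_rows:
  series:
    - {"fingers":-1,"dx":3,"dy":-8,"dz":-4,"turn":-0.02}
    - {"fingers":-1,"dx":0,"dy":0,"dz":-6,"turn":0}
    - {"fingers":-1,"dx":0,"dy":0,"dz":-6,"turn":0}
    - {"fingers":-1,"dx":0,"dy":0,"dz":0,"turn":0}

```text
clock: 4.98
position: [0.5419, -0.2252, 0.0967]
ee_rot: [0.002, 0.755, -0.655, 0.021]
contact_force: [-0.3, 0.2, -0.1]
width: 0.085
```

play_rows:
  series:
    - {"fingers":1,"dx":-1,"dy":0,"dz":-3,"turn":0}
    - {"fingers":1,"dx":0,"dy":0,"dz":0,"turn":0}
    - {"fingers":1,"dx":0,"dy":0,"dz":0,"turn":0}
    - {"fingers":1,"dx":0,"dy":0,"dz":0,"turn":0}
    - {"fingers":1,"dx":0,"dy":0,"dz":0,"turn":0}
    - {"fingers":1,"dx":0,"dy":0,"dz":0,"turn":0}
    - {"fingers":1,"dx":0,"dy":0,"dz":0,"turn":0}
    - {"fingers":1,"dx":0,"dy":0,"dz":0,"turn":0}
  squeeze: 25

```text
clock: 5.65
position: [0.5419, -0.2248, 0.0966]
ee_rot: [0.001, 0.755, -0.656, 0.022]
contact_force: [-0.4, 0.2, -0.7]
width: 0.0238
```

play_rows:
  series:
    - {"fingers":1,"dx":0,"dy":0,"dz":20,"turn":0}
    - {"fingers":1,"dx":0,"dy":0,"dz":35,"turn":0}
    - {"fingers":1,"dx":0,"dy":0,"dz":38,"turn":0}
    - {"fingers":1,"dx":0,"dy":10,"dz":38,"turn":0}
    - {"fingers":1,"dx":5,"dy":30,"dz":25,"turn":-0.02}
    - {"fingers":1,"dx":10,"dy":38,"dz":5,"turn":-0.02}
    - {"fingers":1,"dx":10,"dy":38,"dz":5,"turn":-0.02}
    - {"fingers":1,"dx":10,"dy":38,"dz":5,"turn":-0.01}
    - {"fingers":1,"dx":10,"dy":38,"dz":5,"turn":-0.01}
    - {"fingers":1,"dx":10,"dy":38,"dz":5,"turn":0}
    - {"fingers":1,"dx":10,"dy":38,"dz":5,"turn":0}
    - {"fingers":1,"dx":5,"dy":20,"dz":0,"turn":0}
    - {"fingers":1,"dx":0,"dy":0,"dz":0,"turn":0}
    - {"fingers":1,"dx":0,"dy":0,"dz":0,"turn":0}

```text
clock: 6.82
position: [0.6126, 0.0724, 0.2829]
ee_rot: [0.003, 0.725, -0.688, 0.023]
contact_force: [-0.5, 0.1, -1.8]
width: 0.0238
```

```bash
python3 c.py w3
```

```text
6.8167 [0.6126 0.0724 0.2829] a -1.5190148198585514 [ 0.003  0.725 -0.688  0.023] 0.023841959351184022 [ 0.03  0.31  1.36 -0.04  1.45  1.55] [-0.50108934  0.10127641 -1.80435303]
```

View pics/w3.png

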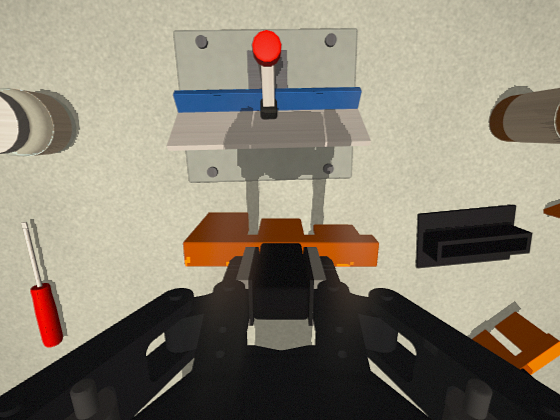

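View: chute slide spans about (167..371, 107..147), blue ledge above it at rows 88-110, shoe at (269,112), red knob at (267,47); gauge held straight with the thick leaf at left.

```bash
cat > e.py <<'E'
from h import *; import pickle
im=pickle.load(open('w3.pkl','rb'))[1]
o=cv2.cvtColor(im['pixels'],cv2.COLOR_RGB2BGR)
a=[cv2.resize(o[80:155,x0:x0+60],None,fx=6.5,fy=6.5,interpolation=2) for x0 in(160,320)]
b=cv2.resize(o[80:155,255:285],None,fx=6.5,fy=6.5,interpolation=2)
cv2.imwrite('pics/crop3.png',np.hstack([a[0][:,:290],b,a[1][:,:]])[:,:800])
print([x.shape for x in a],b.shape)
E
python3 e.py
```

```text
[(488, 390, 3), (488, 390, 3)] (488, 195, 3)
```

View pics/crop3.png

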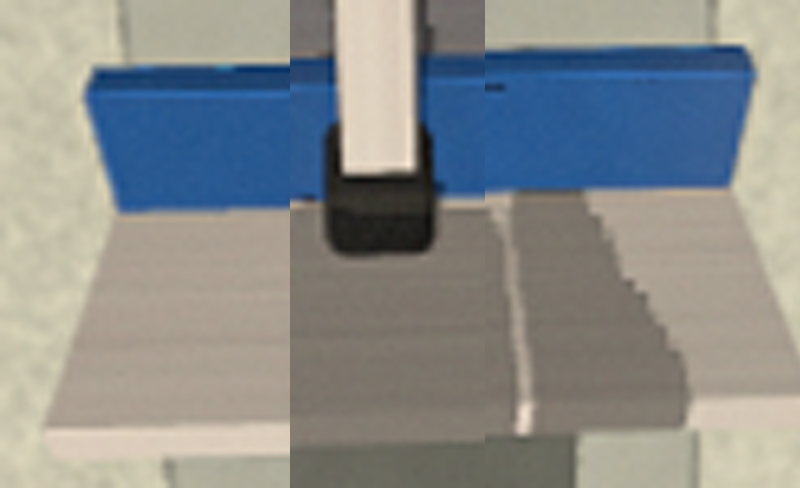

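```bash
cat > f.py <<'E'
from h import *; import pickle
from scipy.optimize import least_squares
st,im=pickle.load(open('w3.pkl','rb'));C=cam(im,st)
U=np.array([-.574,0,.819]);N=np.array([.819,0,.574])
def W(p,s,y,n):
    v=np.array([0,0,p[3]])+s*U+n*N+np.array([0,y,0]); c,d=np.cos(p[2]),np.sin(p[2])
    return np.array([p[0]+c*v[0]-d*v[1],p[1]+d*v[0]+c*v[1],v[2]])
obs=[((0,.105,.022),(173,94.4),1),((0,.105,0),(177.7,112.1),1),((.062,.105,0),(166.6,145.3),1),((0,-.105,.022),(360.9,90.7),1),((0,-.105,0),(357.3,108.3),1),((.062,-.105,0),(370.5,140.6),.5)]
f=lambda p:np.concatenate([w*(proj(C,W(p,*a))[0]-b) for a,b,w in obs])
for fixz in(0,1):
    g=(lambda p:f(np.r_[p[:3],.06])) if fixz else f
    r=least_squares(g,[.7,.08,.05,.06]); print(np.round(r.x,4),np.round(r.fun,1))
p=np.r_[r.x[:3],.06]
h=lambda q:np.concatenate([proj(C,W(p,q[0],0,q[1]))[0][1:]-118,proj(C,W(p,q[0],0,q[1]+.012))[0][1:]-111.8])
print('shoe end s,gap',least_squares(h,[.034,.012]).x, 'shoe mid col',proj(C,W(p,.034,0,.024))[0])
print('knob',onz(C,(267,46),.142))
E
python3 f.py
```

```text
[0.7064 0.0831 0.0735 0.0574] [-0.4 -0.2  0.2  0.1  0.2  0.1  0.3 -0.1 -0.1  0.1 -0.3 -0.1]
[0.7061 0.083  0.0734 0.06  ] [-1.  -0.3 -0.3  0.1 -0.5  0.4  1.1 -0.2  0.7  0.2  0.2  0. ]
shoe end s,gap [-0.14310353 -0.10054697] shoe mid col [268.46103525 107.13783524]
knob [0.75206928 0.08592697 0.142     ]
```

play_rows:
  series:
    - {"fingers":1,"dx":22,"dy":15,"dz":-5,"turn":0.01}
    - {"fingers":1,"dx":26,"dy":18,"dz":-10,"turn":0.012}
    - {"fingers":1,"dx":22,"dy":15,"dz":-18,"turn":0}
    - {"fingers":1,"dx":8,"dy":4,"dz":-22,"turn":0}
    - {"fingers":1,"dx":0,"dy":0,"dz":-15,"turn":0}
    - {"fingers":1,"dx":0,"dy":0,"dz":0,"turn":0}
    - {"fingers":1,"dx":0,"dy":0,"dz":0,"turn":0}

```text
clock: 7.45
position: [0.6923, 0.1137, 0.2079]
ee_rot: [0.007, 0.729, -0.684, 0.025]
contact_force: [-0.8, -0.3, -1.6]
width: 0.024
```

```bash
cat > g.py <<'E'
# usage: g.py yc phi_deg s_tip extra_n  -> prints delta to target TCP, in mm
import sys; from h import *
yc,phi,s,en=map(float,sys.argv[1:5]); ph=np.radians(phi)
d=98.6*np.sin(ph)+9.5*np.cos(ph)+en; sg=s+98.6*np.cos(ph)-9.5*np.sin(ph)
x=sg*-.574+d*.819; z=60+sg*.819+d*.574-8
c,t=np.cos(.0735),np.sin(.0735)
T=np.array([706.1+c*x-t*yc,83+t*x+c*yc,z])
st=get_state(); p=np.array(st['position'])*1000; q=st['ee_rot']; a=2*np.arctan2(q[2],q[1])
a=(a+np.pi/2+np.pi)%(2*np.pi)-np.pi
v=p-[706.1,83,0]; xc=c*v[0]+t*v[1]; y_=-t*v[0]+c*v[1]; zz=p[2]+8-60
print('clock',st['clock'],'delta',np.round(T-p,1),'turn',round(.0735-a,3),'now: d',round(.819*xc+.574*zz,1),'sG',round(-.574*xc+.819*zz,1),'y',round(y_,1),'F',np.round(st['contact_force'],1),'w',round(st['width'],4))
E
python3 g.py 42 35 52 10; python3 g.py 42 35 52 0
```

```text
clock 7.45 delta [-1.4 10.3 -9. ] turn 0.011 now: d 80.1 sG 134.3 y 31.6 F [-0.8 -0.3 -1.6] w 0.024
clock 7.45 delta [ -9.6   9.7 -14.7] turn 0.011 now: d 80.1 sG 134.3 y 31.6 F [-0.8 -0.3 -1.6] w 0.024
```

play_rows:
  series:
    - {"fingers":1,"dx":-2,"dy":10,"dz":-6,"turn":0.011}
    - {"fingers":1,"dx":-3,"dy":0,"dz":-4,"turn":0}
    - {"fingers":1,"dx":-3,"dy":0,"dz":-3,"turn":0}
    - {"fingers":1,"dx":0,"dy":0,"dz":0,"turn":0}

```text
clock: 7.78
position: [0.6834, 0.121, 0.1965]
ee_rot: [0.007, 0.731, -0.681, 0.026]
contact_force: [0.8, -0.1, -2.4]
width: 0.0236
```

```bash
python3 g.py 42 35 52 0; python3 g.py 42 25 52 0
```

```text
clock 7.7833 delta [-0.7  2.4 -3.3] turn 0.003 now: d 66.6 sG 129.7 y 39.5 F [ 0.8 -0.1 -2.4] w 0.0236
clock 7.7833 delta [-17.9   1.2  -3.1] turn 0.003 now: d 66.6 sG 129.7 y 39.5 F [ 0.8 -0.1 -2.4] w 0.0236
```

play_rows:
  series:
    - {"fingers":1,"dx":-6,"dy":2,"dz":-2,"turn":0}
    - {"fingers":1,"dx":-6,"dy":0,"dz":-1,"turn":0}
    - {"fingers":1,"dx":-6,"dy":-1,"dz":0,"turn":0}
    - {"fingers":1,"dx":-6,"dy":0,"dz":-1,"turn":0}
    - {"fingers":1,"dx":-6,"dy":0,"dz":-1,"turn":0}
    - {"fingers":1,"dx":0,"dy":0,"dz":0,"turn":0}

```text
clock: 8.28
position: [0.6572, 0.1215, 0.1979]
ee_rot: [-0.001, 0.731, -0.682, 0.034]
contact_force: [1.9, -0.0, -2.0]
width: 0.0235
```

```bash
python3 g.py 42 15 52 0;python3 g.py 42 0 52 0
```

```text
clock 8.2833 delta [-8.7 -0.6 -7.4] turn 0.004 now: d 46.1 sG 145.9 y 42.0 F [ 1.9 -0.  -2. ] w 0.0235
clock 8.2833 delta [-32.6  -2.4 -17.1] turn 0.004 now: d 46.1 sG 145.9 y 42.0 F [ 1.9 -0.  -2. ] w 0.0235
```

play_rows:
  series:
    - {"fingers":1,"dx":-1,"dy":0,"dz":-4,"turn":0}
    - {"fingers":1,"dx":-4,"dy":0,"dz":-4,"turn":0}
    - {"fingers":1,"dx":-4,"dy":0,"dz":-3,"turn":0}
    - {"fingers":1,"dx":-5,"dy":-1,"dz":-3,"turn":0}
    - {"fingers":1,"dx":0,"dy":0,"dz":0,"turn":0}

```text
clock: 8.7
position: [0.6441, 0.1211, 0.187]
ee_rot: [-0.005, 0.73, -0.682, 0.037]
contact_force: [2.0, -0.3, 1.1]
width: 0.024
```

```bash
python3 g.py 42 7.5 52 0;python3 g.py 42 0 52 0; python3 -c "
from h import *;print(get_state()['ee_rot'],get_state()['moment'])"
```

```text
clock 8.7 delta [-7.9 -1.1 -0.6] turn 0.005 now: d 29.2 sG 144.5 y 42.5 F [ 2.  -0.3  1.1] w 0.024
clock 8.7 delta [-19.5  -2.   -6.2] turn 0.005 now: d 29.2 sG 144.5 y 42.5 F [ 2.  -0.3  1.1] w 0.024
[-0.00522973  0.73046546 -0.68193096  0.03691922] [-0.03266061 -0.42001445 -0.03559843]
```

play_rows:
  series:
    - {"fingers":1,"dx":-4,"dy":0,"dz":-1,"turn":0}
    - {"fingers":1,"dx":-4,"dy":-1,"dz":-1,"turn":0}
    - {"fingers":1,"dx":-4,"dy":0,"dz":-2,"turn":0}
    - {"fingers":1,"dx":-4,"dy":-1,"dz":-3,"turn":0}
    - {"fingers":1,"dx":0,"dy":0,"dz":0,"turn":0}

```text
clock: 9.12
position: [0.6256, 0.1194, 0.1779]
ee_rot: [-0.005, 0.73, -0.682, 0.036]
contact_force: [2.6, 0.9, 1.3]
width: 0.0237
```

```bash
python3 g.py 42 0 52 0; python3 c.py w4; python3 -c "
import cv2;a=cv2.imread('pics/w4.png');cv2.imwrite('pics/w4c.png',cv2.resize(a[60:400,90:490],None,fx=1.7,fy=1.7,interpolation=2))"
```

```text
clock 9.1167 delta [-1.  -0.3  2.9] turn 0.005 now: d 8.7 sG 147.7 y 42.3 F [2.6 0.9 1.3] w 0.0237
9.1167 [0.6256 0.1194 0.1779] a -1.502146847357854 [-0.005  0.73  -0.682  0.036] 0.02372645551461642 [ 0.11  0.38  1.51 -0.05  1.2   1.63] [2.62992545 0.92990682 1.26089739]
```

View pics/w4c.png

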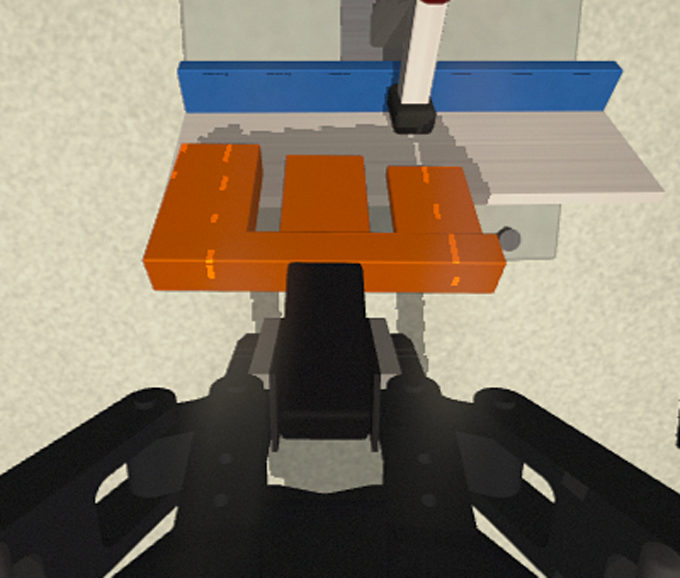

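The gauge lies tilted on the slide, its thin leaf (crop 428,190) just above the shoe (412,115) and well lined up. Sliding it down.

play_rows:
  series:
    - {"fingers":1,"dx":2.5,"dy":2,"dz":-2,"turn":0.005}
    - {"fingers":1,"dx":2,"dy":0,"dz":-2.5,"turn":0}
    - {"fingers":1,"dx":2,"dy":0,"dz":-2.5,"turn":0}
    - {"fingers":1,"dx":2,"dy":0,"dz":-2.5,"turn":0}
    - {"fingers":1,"dx":2,"dy":0,"dz":-2.5,"turn":0}
    - {"fingers":1,"dx":0,"dy":0,"dz":0,"turn":0}

```text
clock: 9.67
position: [0.6361, 0.1214, 0.1638]
ee_rot: [-0.003, 0.733, -0.68, 0.034]
contact_force: [1.7, -0.6, 1.8]
width: 0.024
```

```bash
python3 g.py 42 0 20 0; python3 -c "
from h import *;s=get_state();print(s['ee_rot'],s['moment'])"
```

```text
clock 9.6667 delta [ 6.7 -1.  -9.2] turn -0.001 now: d 9.3 sG 130.0 y 43.5 F [ 1.7 -0.6  1.8] w 0.024
[-0.00309355  0.73259081 -0.67979203  0.03440831] [ 0.18281892 -0.46720482 -0.11738749]
```

play_rows:
  series:
    - {"fingers":1,"dx":1.5,"dy":0,"dz":-2.5,"turn":0}
    - {"fingers":1,"dx":1.5,"dy":0,"dz":-2.5,"turn":0}
    - {"fingers":1,"dx":1.5,"dy":0,"dz":-2.5,"turn":0}
    - {"fingers":1,"dx":1.5,"dy":0,"dz":-2.5,"turn":0}
    - {"fingers":1,"dx":1.5,"dy":0,"dz":-2.5,"turn":0}
    - {"fingers":1,"dx":0,"dy":0,"dz":0,"turn":0}

```text
clock: 10.17
position: [0.6455, 0.1215, 0.1502]
ee_rot: [-0.004, 0.732, -0.68, 0.035]
contact_force: [2.0, 0.0, 0.3]
width: 0.0233
```

```bash
python3 g.py 42 0 0 0
```

```text
clock 10.1667 delta [  8.8  -0.2 -12. ] turn -0.001 now: d 9.2 sG 113.5 y 42.9 F [2.  0.  0.3] w 0.0233
```

play_rows:
  series:
    - {"fingers":1,"dx":1.6,"dy":0,"dz":-2.4,"turn":0}
    - {"fingers":1,"dx":1.6,"dy":0,"dz":-2.4,"turn":0}
    - {"fingers":1,"dx":1.6,"dy":0,"dz":-2.4,"turn":0}
    - {"fingers":1,"dx":1.2,"dy":0,"dz":-1.8,"turn":0}
    - {"fingers":1,"dx":0,"dy":0,"dz":0,"turn":0}

```text
clock: 10.58
position: [0.6523, 0.1216, 0.1404]
ee_rot: [-0.004, 0.732, -0.68, 0.035]
contact_force: [2.8, 0.0, 0.8]
width: 0.0238
```

```bash
python3 g.py 42 0 0 0
```

```text
clock 10.5833 delta [ 2.  -0.3 -2.2] turn -0.001 now: d 9.1 sG 101.6 y 42.4 F [2.8 0.  0.8] w 0.0238
```

play_rows:
  series:
    - {"fingers":1,"dx":1.2,"dy":0,"dz":-1.6,"turn":0}
    - {"fingers":1,"dx":1.2,"dy":0,"dz":-1.6,"turn":0}
    - {"fingers":1,"dx":1.2,"dy":0,"dz":-1.6,"turn":0}
    - {"fingers":1,"dx":0,"dy":0,"dz":0,"turn":0}

```text
clock: 10.92
position: [0.6523, 0.1211, 0.1394]
ee_rot: [-0.002, 0.733, -0.68, 0.033]
contact_force: [4.4, 1.7, -1.9]
width: 0.0236
```

```bash
python3 g.py 42 0 0 0; python3 c.py w5; python3 -c "
import cv2;a=cv2.imread('pics/w5.png');cv2.imwrite('pics/w5c.png',cv2.resize(a[30:330,90:490],None,fx=1.8,fy=1.8,interpolation=2))"
```

```text
clock 10.9167 delta [ 2.   0.2 -1.2] turn -0.002 now: d 8.5 sG 100.7 y 41.9 F [ 4.4  1.7 -1.9] w 0.0236
10.9167 [0.6523 0.1211 0.1394] a -1.4954610085553972 [-0.002  0.733 -0.68   0.033] 0.023585101612088658 [ 0.1   0.45  1.49 -0.05  1.15  1.62] [ 4.38152641  1.67110279 -1.87354361]
```

View pics/w5c.png

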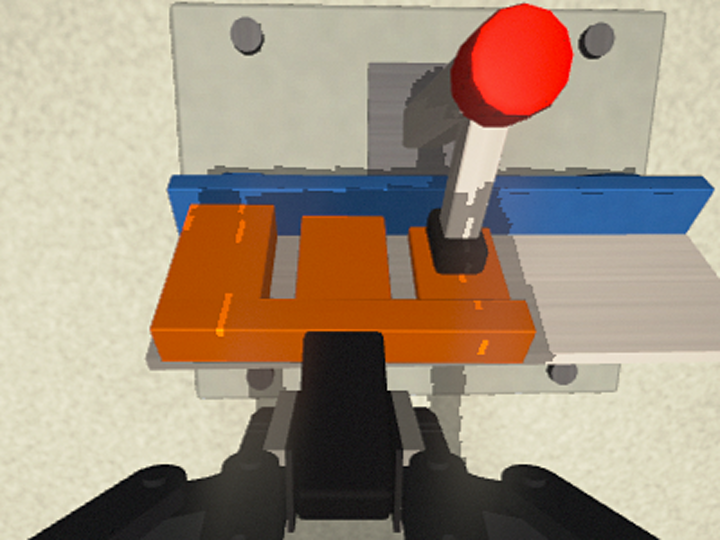

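The thin leaf is under the shoe (crop 458,260), and its tip edges sit about 2 mm short of where I'd expect them on the ledge. I'll relieve the press and push down a little more.

play_rows:
  series:
    - {"fingers":1,"dx":2.5,"dy":0,"dz":0.5,"turn":0}
    - {"fingers":1,"dx":2,"dy":0,"dz":-2,"turn":0}
    - {"fingers":1,"dx":2,"dy":0,"dz":-3,"turn":0}
    - {"fingers":1,"dx":2,"dy":0,"dz":-3,"turn":0}

```text
clock: 11.3
position: [0.653, 0.1194, 0.1381]
ee_rot: [0.005, 0.734, -0.679, 0.029]
contact_force: [-8.3, -1.0, 20.7]
width: 0.0232
```

```bash
python3 g.py 42 0 0 0
```

```text
clock 11.3 delta [1.4 1.9 0.1] turn -0.004 now: d 8.2 sG 99.4 y 40.2 F [-8.3 -1.  20.7] w 0.0232
```

```bash
cat > tip.py <<'E'
# tip.py yc name : compares tip edge row of each leaf with prediction at s=0, relative to ledge outer edge
import sys; sys.argv_=sys.argv; from h import *
import pickle
yc=float(sys.argv[1])
st=get_state(); im=get_image('wrist'); save(im,sys.argv[2]+'.png'); pickle.dump((dict(st),dict(im)),open(sys.argv[2]+'.pkl','wb'))
C=cam(im,st); U=np.array([-.574,0,.819]);N=np.array([.819,0,.574])
def W(s,y,n):
    v=np.array([0,y,.06])+s*U+n*N; c,d=np.cos(.0735),np.sin(.0735)
    return np.array([.7061+c*v[0]-d*v[1],.083+d*v[0]+c*v[1],v[2]])
p=im['pixels'].astype(int); r,g,b=p[...,0],p[...,1],p[...,2]
org=(r>70)&(r>2*b); blue=(b>1.6*r)&(b>50)
for nm,o,th in(('thin',-42,6),('mid',0,11),('thick',42,16)):
    y=(yc+o)/1000; out=[]
    for e in(-.010,-.006,.006,.010):
        u0,v0=proj(C,W(0,y+e,th/1000))[0]; _,vl=proj(C,W(0,y+e,.022))[0]; _,v1=proj(C,W(.005,y+e,th/1000))[0]
        u=int(round(u0)); bl=np.where(blue[:int(v0)+25,u])[0]; og=np.where(org[max(0,int(v0)-20):int(v0)+30,u])[0]+max(0,int(v0)-20)
        if len(bl)==0 or len(og)==0: continue
        # ledge outer edge = brightness step in blue; use first blue row (outer lower lip) and brightness jump
        col=b[bl[0]:bl[0]+8,u]; j=bl[0]+int(np.argmax(np.diff(col)))+1
        out.append((u,j-vl,og[0]-v0,(og[0]-v0-(j-vl))/(v1-v0)*5))
    print(nm,[tuple(np.round(q,1)) for q in out])
E
python3 tip.py 41 w6
```

```text
thin [(np.float64(325.0), np.float64(0.0), np.float64(-0.0), np.float64(-0.1)), (np.float64(320.0), np.float64(0.0), np.float64(-0.0), np.float64(-0.1))]
mid [(np.float64(289.0), np.float64(0.1), np.float64(0.7), np.float64(0.6)), (np.float64(283.0), np.float64(0.2), np.float64(0.7), np.float64(0.6)), (np.float64(266.0), np.float64(-0.8), np.float64(0.7), np.float64(1.7)), (np.float64(260.0), np.float64(-0.8), np.float64(0.7), np.float64(1.6))]
thick [(np.float64(227.0), np.float64(-3.6), np.float64(0.8), np.float64(4.9)), (np.float64(222.0), np.float64(-7.6), np.float64(0.8), np.float64(9.2)), (np.float64(203.0), np.float64(-0.6), np.float64(0.9), np.float64(1.5)), (np.float64(197.0), np.float64(-0.5), np.float64(0.9), np.float64(1.5))]
```

Thin leaf home: hard stop with 23 N along the slide, and the tip edges are within 1 px of the ledge prediction. Now back up the slide and across to the middle leaf.

play_rows:
  series:
    - {"fingers":1,"dx":-3,"dy":0,"dz":5,"turn":0}
    - {"fingers":1,"dx":-4,"dy":0,"dz":6,"turn":0}
    - {"fingers":1,"dx":-4,"dy":0,"dz":6,"turn":0}
    - {"fingers":1,"dx":-4,"dy":0,"dz":6,"turn":0}
    - {"fingers":1,"dx":-4,"dy":0,"dz":6,"turn":0}
    - {"fingers":1,"dx":-4,"dy":0,"dz":6,"turn":0}
    - {"fingers":1,"dx":-4,"dy":0,"dz":6,"turn":0}
    - {"fingers":1,"dx":0,"dy":0,"dz":0,"turn":0}

```text
clock: 12.02
position: [0.6244, 0.1188, 0.18]
ee_rot: [0.006, 0.734, -0.679, 0.029]
contact_force: [0.9, -1.0, -0.4]
width: 0.0236
```

```bash
python3 g.py 0 0 52 1
```

```text
clock 12.0167 delta [  4.1 -41.5   1.4] turn -0.004 now: d 8.9 sG 150.1 y 41.7 F [ 0.9 -1.  -0.4] w 0.0236
```

play_rows:
  series:
    - {"fingers":1,"dx":2,"dy":-10,"dz":1,"turn":0}
    - {"fingers":1,"dx":1,"dy":-11,"dz":0,"turn":0}
    - {"fingers":1,"dx":1,"dy":-11,"dz":0,"turn":0}
    - {"fingers":1,"dx":0,"dy":-9,"dz":0,"turn":0}
    - {"fingers":1,"dx":0,"dy":0,"dz":0,"turn":0}

```text
clock: 12.43
position: [0.6272, 0.0749, 0.1808]
ee_rot: [0.006, 0.734, -0.678, 0.027]
contact_force: [1.0, -0.2, 0.4]
width: 0.0236
```

```bash
python3 g.py 0 0 50 0
```

```text
clock 12.4333 delta [ 1.6  2.4 -1.7] turn -0.006 now: d 9.0 sG 151.0 y -2.3 F [ 1.  -0.2  0.4] w 0.0236
```

play_rows:
  series:
    - {"fingers":1,"dx":2,"dy":2,"dz":-2.3,"turn":-0.005}
    - {"fingers":1,"dx":1.8,"dy":0,"dz":-2.5,"turn":0}
    - {"fingers":1,"dx":1.8,"dy":0,"dz":-2.5,"turn":0}
    - {"fingers":1,"dx":1.8,"dy":0,"dz":-2.5,"turn":0}
    - {"fingers":1,"dx":1.8,"dy":0,"dz":-2.5,"turn":0}
    - {"fingers":1,"dx":1.8,"dy":0,"dz":-2.5,"turn":0}

```text
clock: 12.93
position: [0.636, 0.0746, 0.1663]
ee_rot: [0.009, 0.732, -0.681, 0.026]
contact_force: [-12.9, 0.1, 24.2]
width: 0.0237
```

```bash
python3 g.py 0 0 20 0
```

```text
clock 12.9333 delta [  9.9   3.9 -11.7] turn 0.002 now: d 7.9 sG 134.0 y -3.2 F [-12.9   0.1  24.2] w 0.0237
```

Blocked at tip s≈35 mm with 28 N along the slide, where the shoe's mouth is. I'll back off, relieve the press and retry, to rule out a tilted tip catching.

play_rows:
  series:
    - {"fingers":1,"dx":-1.5,"dy":2,"dz":4,"turn":0}
    - {"fingers":1,"dx":1.5,"dy":1,"dz":1,"turn":0}
    - {"fingers":1,"dx":1.5,"dy":0,"dz":0,"turn":0}
    - {"fingers":1,"dx":0,"dy":0,"dz":0,"turn":0}

```text
clock: 13.27
position: [0.6357, 0.0783, 0.1697]
ee_rot: [0.012, 0.732, -0.68, 0.024]
contact_force: [-0.1, -0.1, -2.3]
width: 0.0237
```

```bash
python3 g.py 0 0 30 0.5; python3 c.py w7; python3 -c "
import cv2;a=cv2.imread('pics/w7.png');cv2.imwrite('pics/w7c.png',cv2.resize(a[60:240,170:370],None,fx=4,fy=3.3,interpolation=2))"
```

```text
clock 13.2667 delta [ 4.9 -0.2 -6.7] turn -0.0 now: d 9.8 sG 136.9 y 0.5 F [-0.1 -0.1 -2.3] w 0.0237
13.2667 [0.6357 0.0783 0.1697] a -1.4972515183306496 [ 0.012  0.732 -0.68   0.024] 0.023722440891606064 [ 0.04  0.41  1.48 -0.05  1.23  1.56] [-0.07378489 -0.06457578 -2.33710159]
```

View pics/w7c.png

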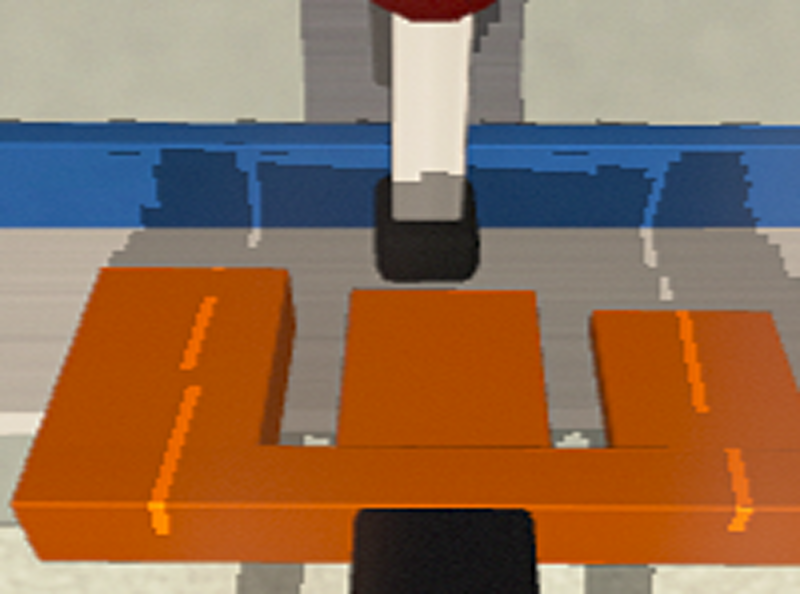

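The middle leaf (crop 445,360) is centred right below the shoe (428,245). Retrying.

play_rows:
  series:
    - {"fingers":1,"dx":1.0,"dy":0,"dz":-2.5,"turn":0}
    - {"fingers":1,"dx":1.5,"dy":0,"dz":-2.5,"turn":0}
    - {"fingers":1,"dx":1.8,"dy":0,"dz":-2.5,"turn":0}
    - {"fingers":1,"dx":1.8,"dy":0,"dz":-2.5,"turn":0}

```text
clock: 13.65
position: [0.6362, 0.0785, 0.1665]
ee_rot: [0.015, 0.732, -0.681, 0.021]
contact_force: [-7.9, 0.2, 13.6]
width: 0.0238
```

```bash
python3 g.py 0 0 20 0
```

```text
clock 13.65 delta [  9.7   0.1 -11.9] turn 0.001 now: d 8.4 sG 133.9 y 0.6 F [-7.9  0.2 13.6] w 0.0238
```

```bash
cat > k.py <<'E'
from h import *; import pickle
U=np.array([-.574,0,.819]);N=np.array([.819,0,.574])
def W(s,y,n):
    v=np.array([0,y,.06])+s*U+n*N; c,d=np.cos(.0735),np.sin(.0735)
    return np.array([.7061+c*v[0]-d*v[1],.083+d*v[0]+c*v[1],v[2]])
for nm in ('w7','w3'):
    st,im=pickle.load(open(nm+'.pkl','rb'));C=cam(im,st)
    print(nm,'stop row',proj(C,W(0,.01,0))[0].round(1),'outer',proj(C,W(0,.01,.022))[0].round(1))
    for s in(.0335,.0345,.0355): print(s,[(n,round(proj(C,W(s,0,n/1000))[0][1],1)) for n in(7.5,9,10,11,12,13,14,16)])
    u=int(proj(C,W(.0345,0,.012))[0][0]); v=int(proj(C,W(.0345,0,.012))[0][1])
    print(u,[(r,im['pixels'][r,u-3:u+4].mean().round(0)) for r in range(v-14,v+10)])
st,im=pickle.load(open('w7.pkl','rb'));C=cam(im,st)
for n in(0,.005,.011): print('mid tip s=37.5',n,proj(C,W(.0375,0,n))[0].round(1))
E
python3 k.py
```

```text
w7 stop row [262.1 128.7] outer [261.4 103.6]
0.0335 [(7.5, np.float64(147.8)), (9, np.float64(146.1)), (10, np.float64(144.9)), (11, np.float64(143.8)), (12, np.float64(142.6)), (13, np.float64(141.5)), (14, np.float64(140.3)), (16, np.float64(137.9))]
0.0345 [(7.5, np.float64(148.7)), (9, np.float64(147.0)), (10, np.float64(145.8)), (11, np.float64(144.7)), (12, np.float64(143.5)), (13, np.float64(142.4)), (14, np.float64(141.2)), (16, np.float64(138.8))]
0.0355 [(7.5, np.float64(149.6)), (9, np.float64(147.9)), (10, np.float64(146.7)), (11, np.float64(145.6)), (12, np.float64(144.4)), (13, np.float64(143.3)), (14, np.float64(142.1)), (16, np.float64(139.7))]
276 [(129, np.float64(31.0)), (130, np.float64(30.0)), (131, np.float64(33.0)), (132, np.float64(35.0)), (133, np.float64(34.0)), (134, np.float64(34.0)), (135, np.float64(33.0)), (136, np.float64(32.0)), (137, np.float64(32.0)), (138, np.float64(32.0)), (139, np.float64(31.0)), (140, np.float64(31.0)), (141, np.float64(30.0)), (142, np.float64(29.0)), (143, np.float64(28.0)), (144, np.float64(31.0)), (145, np.float64(77.0)), 
[... 863 characters left out ...]
oat64(207.0)), (104, np.float64(207.0)), (105, np.float64(208.0)), (106, np.float64(144.0)), (107, np.float64(29.0)), (108, np.float64(37.0)), (109, np.float64(44.0)), (110, np.float64(50.0)), (111, np.float64(50.0)), (112, np.float64(47.0)), (113, np.float64(32.0)), (114, np.float64(34.0)), (115, np.float64(31.0)), (116, np.float64(32.0)), (117, np.float64(30.0)), (118, np.float64(36.0)), (119, np.float64(89.0)), (120, np.float64(123.0)), (121, np.float64(120.0)), (122, np.float64(117.0)), (123, np.float64(119.0)), (124, np.float64(118.0)), (125, np.float64(118.0)), (126, np.float64(117.0))]
mid tip s=37.5 0 [276.  159.6]
mid tip s=37.5 0.005 [276.1 154.2]
mid tip s=37.5 0.011 [276.2 147.4]
```

```bash
cat > m.py <<'E'
from h import *; import pickle
from scipy.optimize import least_squares
exec(open('k.py').read().split("for nm")[0])
st,im=pickle.load(open('w7.pkl','rb'));C=cam(im,st)
def G(q,y,n,z):  # gauge point: n from back plane, z above tip
    s,l,ph,y0=q; return W((s+z*np.cos(ph)-n*np.sin(ph))/1000,(y+y0)/1000,(l+z*np.sin(ph)+n*np.cos(ph))/1000)
obs=[((58,16,0),(195.3,140.7)),((26,16,0),(241.5,141)),((16,11,0),(257.3,147.5)),((-16,11,0),(303.3,147.5)),((-26,6,0),(317.5,153.7)),((-58,6,0),(361.5,153.7)),((58,16,64),(173.3,211.6)),((-26,6,0),(317.5,153.7))]
f=lambda q:np.concatenate([proj(C,G(q,*a))[0]-b for a,b in obs])
r=least_squares(f,[37,0,0,0],x_scale=[1,1,.02,1]); print(r.x.round(3),r.fun.round(1))
J=np.linalg.inv(r.jac.T@r.jac);print(np.sqrt(np.diag(J))*.5)
q=get_state()['ee_rot'];z=R.from_quat([q[1],q[2],q[3],q[0]]).as_matrix()[:,2];print('tool z',z.round(3),get_state()['moment'].round(2))
E
python3 m.py
```

```text
[39.199  0.599  0.073 -2.97 ] [-1.3  0.9  0.7  0.4  0.   0.1  0.4 -0.  -0.3 -0.3  0.3 -0.5  0.5 -0.3
 -0.3 -0.3]
[0.41798227 0.33409519 0.0057922  0.11780381]
tool z [ 0.01  -0.05  -0.999] [ 0.07  1.02 -0.15]
```

Blocked again at the same place (tip about 34.5 mm up-slide, inside the shoe-end range of 29-39 mm) with the tip on the slide, so the middle leaf binds. Returning to the thin leaf.

play_rows:
  series:
    - {"fingers":1,"dx":-3,"dy":0,"dz":5,"turn":0}
    - {"fingers":1,"dx":-4,"dy":0,"dz":6,"turn":0}
    - {"fingers":1,"dx":-2,"dy":0,"dz":4,"turn":0}
    - {"fingers":1,"dx":0,"dy":9,"dz":1,"turn":0}
    - {"fingers":1,"dx":-1,"dy":12,"dz":0,"turn":0}
    - {"fingers":1,"dx":-1,"dy":12,"dz":0,"turn":0}
    - {"fingers":1,"dx":-1,"dy":9,"dz":0,"turn":0}
    - {"fingers":1,"dx":0,"dy":0,"dz":0,"turn":0}

```text
clock: 14.32
position: [0.6226, 0.125, 0.1819]
ee_rot: [0.015, 0.732, -0.681, 0.02]
contact_force: [-0.1, 0.5, -0.8]
width: 0.0238
```

```bash
python3 g.py 43 0 40 0
```

```text
clock 14.3167 delta [  8.8  -4.3 -10.9] turn 0.002 now: d 8.9 sG 152.4 y 48.0 F [-0.1  0.5 -0.8] w 0.0238
```

play_rows:
  series:
    - {"fingers":1,"dx":2,"dy":-3,"dz":-2.5,"turn":0}
    - {"fingers":1,"dx":2,"dy":0,"dz":-3,"turn":0}
    - {"fingers":1,"dx":2,"dy":0,"dz":-3,"turn":0}
    - {"fingers":1,"dx":2,"dy":0,"dz":-3,"turn":0}
    - {"fingers":1,"dx":2,"dy":0,"dz":-3,"turn":0}
    - {"fingers":1,"dx":2,"dy":0,"dz":-3,"turn":0}
    - {"fingers":1,"dx":2,"dy":0,"dz":-3,"turn":0}

```text
clock: 14.9
position: [0.6388, 0.1224, 0.159]
ee_rot: [0.015, 0.732, -0.68, 0.02]
contact_force: [0.5, 0.6, -1.0]
width: 0.0237
```

```bash
python3 g.py 44 0 0 0
```

```text
clock 14.9 delta [ 15.4   0.9 -20.8] turn -0.0 now: d 8.9 sG 124.5 y 44.2 F [ 0.5  0.6 -1. ] w 0.0237
```

play_rows:
  series:
    - {"fingers":1,"dx":2,"dy":0,"dz":-3,"turn":0}
    - {"fingers":1,"dx":2,"dy":0,"dz":-3,"turn":0}
    - {"fingers":1,"dx":2,"dy":0,"dz":-3,"turn":0}
    - {"fingers":1,"dx":2,"dy":0,"dz":-3,"turn":0}
    - {"fingers":1,"dx":2,"dy":0,"dz":-3,"turn":0}
    - {"fingers":1,"dx":1.5,"dy":0,"dz":-2,"turn":0}
    - {"fingers":1,"dx":1.5,"dy":0,"dz":-2,"turn":0}
    - {"fingers":1,"dx":1.5,"dy":0,"dz":-2,"turn":0}

```text
clock: 15.57
position: [0.6527, 0.1205, 0.1385]
ee_rot: [0.018, 0.732, -0.68, 0.019]
contact_force: [-8.5, -1.7, 15.5]
width: 0.0238
```

```bash
python3 g.py 44 0 0 0
```

```text
clock 15.5667 delta [ 1.5  2.8 -0.3] turn 0.0 now: d 8.3 sG 99.9 y 41.3 F [-8.5 -1.7 15.5] w 0.0238
```

Thin leaf home again (same sG 99.9). Before releasing, a gentle play check: lift square off the slide until the shoe is felt. That measures the gap.

play_rows:
  series:
    - {"fingers":1,"dx":0,"dy":0,"dz":0.5,"turn":0}
    - {"fingers":1,"dx":1,"dy":0,"dz":0.7,"turn":0}
    - {"fingers":1,"dx":1,"dy":0,"dz":0.7,"turn":0}
    - {"fingers":1,"dx":1,"dy":0,"dz":0.7,"turn":0}

```text
clock: 15.9
position: [0.6544, 0.121, 0.1417]
ee_rot: [0.018, 0.732, -0.68, 0.018]
contact_force: [-1.3, 0.8, -2.7]
width: 0.0233
```

```bash
python3 g.py 44 0 0 0
```

```text
clock 15.9 delta [-0.2  2.3 -3.5] turn -0.0 now: d 11.5 sG 101.4 y 41.7 F [-1.3  0.8 -2.7] w 0.0233
```

play_rows:
  series:
    - {"fingers":1,"dx":1.2,"dy":0,"dz":0.8,"turn":0}
    - {"fingers":1,"dx":1.2,"dy":0,"dz":0.8,"turn":0}

```text
clock: 16.07
position: [0.655, 0.1211, 0.1418]
ee_rot: [0.02, 0.732, -0.68, 0.016]
contact_force: [-1.8, 0.0, -2.8]
width: 0.0236
```

```bash
python3 g.py 44 0 0 0
```

```text
clock 16.0667 delta [-0.8  2.2 -3.6] turn 0.0 now: d 12.1 sG 101.2 y 41.7 F [-1.8  0.  -2.8] w 0.0236
```

play_rows:
  series:
    - {"fingers":1,"dx":1.2,"dy":0,"dz":0.8,"turn":0}
    - {"fingers":1,"dx":1.2,"dy":0,"dz":0.8,"turn":0}

```text
clock: 16.23
position: [0.6556, 0.1211, 0.1421]
ee_rot: [0.022, 0.732, -0.681, 0.014]
contact_force: [-2.5, 0.2, -2.1]
width: 0.0233
```

```bash
python3 g.py 44 0 0 0
```

```text
clock 16.2333 delta [-1.4  2.2 -3.9] turn 0.0 now: d 12.7 sG 101.1 y 41.7 F [-2.5  0.2 -2.1] w 0.0233
```

The lift ran free for about 3 mm, then met resistance, so the gap is about 9 mm: thin goes, middle (11 mm) doesn't. Pressing home again, then releasing.

play_rows:
  series:
    - {"fingers":1,"dx":-1.5,"dy":0,"dz":-1,"turn":0}
    - {"fingers":1,"dx":-1.5,"dy":0,"dz":-1.5,"turn":0}
    - {"fingers":1,"dx":0,"dy":0,"dz":-1.5,"turn":0}
    - {"fingers":1,"dx":1,"dy":0,"dz":-2,"turn":0}
    - {"fingers":1,"dx":1.5,"dy":0,"dz":-2,"turn":0}

```text
clock: 16.65
position: [0.6551, 0.1204, 0.1406]
ee_rot: [0.021, 0.733, -0.68, 0.016]
contact_force: [-7.4, -1.1, 9.6]
width: 0.0234
```

```bash
python3 g.py 44 0 0 0; python3 tip.py 41 w8
```

```text
clock 16.65 delta [-1.   2.9 -2.4] turn -0.002 now: d 11.5 sG 100.2 y 41.1 F [-7.4 -1.1  9.6] w 0.0234
thin [(np.float64(326.0), np.float64(-4.0), np.float64(9.5), np.float64(14.2)), (np.float64(320.0), np.float64(-4.0), np.float64(1.4), np.float64(5.8))]
mid [(np.float64(290.0), np.float64(-4.0), np.float64(0.9), np.float64(5.2)), (np.float64(284.0), np.float64(-1.0), np.float64(0.9), np.float64(2.0)), (np.float64(267.0), np.float64(-4.0), np.float64(0.9), np.float64(5.1)), (np.float64(261.0), np.float64(-6.0), np.float64(0.9), np.float64(7.2))]
thick [(np.float64(228.0), np.float64(-10.0), np.float64(0.6), np.float64(11.0)), (np.float64(222.0), np.float64(-10.0), np.float64(0.6), np.float64(11.0)), (np.float64(204.0), np.float64(-6.0), np.float64(0.6), np.float64(6.8)), (np.float64(198.0), np.float64(-6.0), np.float64(0.6), np.float64(6.8))]
```

play_rows:
  series:
    - {"fingers":1,"dx":-1.5,"dy":0,"dz":-1,"turn":0}
    - {"fingers":1,"dx":-1.5,"dy":0,"dz":-1,"turn":0}
    - {"fingers":1,"dx":0,"dy":0,"dz":-0.5,"turn":0}
    - {"fingers":0.3,"dx":0,"dy":0,"dz":0,"turn":0}
    - {"fingers":-0.2,"dx":0,"dy":0,"dz":0,"turn":0}
    - {"fingers":-0.6,"dx":0,"dy":0,"dz":0,"turn":0}
    - {"fingers":-1,"dx":0,"dy":0,"dz":0,"turn":0}
    - {"fingers":-1,"dx":0,"dy":0,"dz":0,"turn":0}
    - {"fingers":-1,"dx":0,"dy":0,"dz":0,"turn":0}

```text
clock: 17.45
position: [0.6561, 0.1203, 0.1404]
ee_rot: [0.017, 0.733, -0.679, 0.02]
contact_force: [-0.3, 0.4, -0.5]
width: 0.085
```

```bash
python3 g.py 44 0 0 0; python3 tip.py 41 w9; python3 -c "
import cv2;a=cv2.imread('pics/w9.png');cv2.imwrite('pics/w9c.png',cv2.resize(a[30:330,90:490],None,fx=2,fy=2,interpolation=2))"
```

```text
clock 17.45 delta [-1.9  3.  -2.2] turn -0.003 now: d 12.1 sG 99.5 y 40.8 F [-0.3  0.4 -0.5] w 0.085
thin [(np.float64(325.0), np.float64(-0.6), np.float64(0.9), np.float64(1.7)), (np.float64(320.0), np.float64(-0.6), np.float64(0.9), np.float64(1.6))]
mid [(np.float64(289.0), np.float64(-0.6), np.float64(1.4), np.float64(2.1)), (np.float64(284.0), np.float64(-0.6), np.float64(1.4), np.float64(2.1)), (np.float64(267.0), np.float64(-0.6), np.float64(1.3), np.float64(2.0)), (np.float64(261.0), np.float64(-0.6), np.float64(1.3), np.float64(2.0))]
thick [(np.float64(228.0), np.float64(-9.6), np.float64(1.1), np.float64(11.2)), (np.float64(222.0), np.float64(-9.6), np.float64(1.1), np.float64(11.2)), (np.float64(204.0), np.float64(-0.6), np.float64(1.1), np.float64(1.7)), (np.float64(198.0), np.float64(-0.6), np.float64(1.1), np.float64(1.7))]
```

View pics/w9c.png

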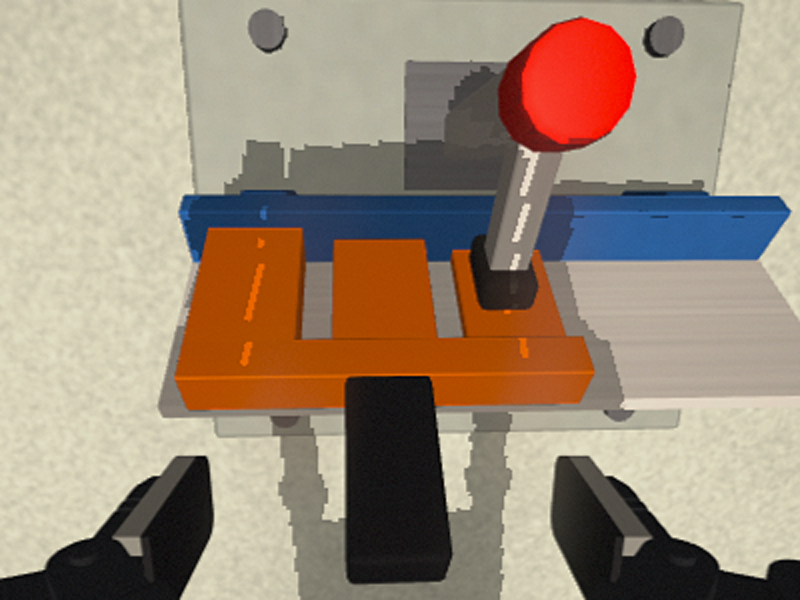

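The picture shows the gauge let go and lying on the slide, thin leaf under the shoe (505,280), fingers clear. One numeric check of how far it is home, relative to the ledge in the same picture.

```bash
cat > n.py <<'E'
exec(open('m.py').read().split("st,im=")[0])
def G(q,y,n,z):
    s,l,ph,y0=q; return W((s+z*np.cos(ph)-n*np.sin(ph))/1000,(y+y0)/1000,(l+z*np.sin(ph)+n*np.cos(ph))/1000)
st,im=pickle.load(open('w9.pkl','rb'));C=cam(im,st)
g=cv2.cvtColor(im['pixels'],cv2.COLOR_RGB2GRAY).astype(float); p=im['pixels'].astype(float)
def edge(u,v0,ch,w=6):
    c=p[int(v0)-w:int(v0)+w+1,u-2:u+3,ch].mean(1); d=np.abs(np.diff(c)); 
    return int(v0)-w+.5+(d*np.arange(len(d))).sum()/d.sum()
# references: stop line at bare steel right side, and ledge inner-top edge
for u in(420,440,460):
    for nm,n in(('stop',0),('outer',.022)):
        y=np.linspace(-.105,.105,2001); P=np.array([proj(C,W(0,a,n))[0] for a in y[::10]]); v=np.interp(u,P[::-1,0] if P[0,0]>P[-1,0] else P[:,0],P[::-1,1] if P[0,0]>P[-1,0] else P[:,1])
        print(u,nm,'pred',v.round(2),'R col',p[int(v)-4:int(v)+5,u,0].astype(int),'start',int(v)-4)
for u in(215,230,270,285,325,328):
    print(u,[(r,int(p[r,u,0])) for r in range(139,160)])
obs=[((58,16,0),(192.8,143.8)),((26,16,0),(241.3,143.8)),((16,11,0),(256.3,149.8)),((-16,11,0),(302.8,149.8)),((-26,6,0),(315.8,154.8)),((-58,6,0),(361.3,155.3)),((58,16,64),(178.8,217.8)),((-58,16,64),(386.3,216.3))]
f=lambda q:np.concatenate([proj(C,G(q,*a))[0]-b for a,b in obs])
r=least_squares(f,[0,0,0,41],x_scale=[1,1,.02,1]); print(r.x.round(3),r.fun.round(1))
r=least_squares(lambda q:f([q[0],0,0,q[1]]),[0,41]); print('flush fit s,y',r.x.round(2),r.fun.round(1))
E
python3 n.py
```

```text
420 stop pred 160.06 R col [ 42  42  42  49 127 189 181 180 180] start 156
420 outer pred 135.67 R col [34 33 36 34 42 49 45 26 44] start 131
440 stop pred 159.98 R col [ 44  47  42  38  58 159 185 181 180] start 155
440 outer pred 135.68 R col [32 34 36 36 39 51 43 45 43] start 131
460 stop pred 159.9 R col [ 44  44  43  37  57 155 183 179 181] start 155
460 outer pred 135.69 R col [36 35 30 33 42 50 40 26 44] start 131
215 [(139, 27), (140, 29), (141, 30), (142, 26), (143, 66), (144, 194), (145, 170), (146, 170), (147, 169), (148, 170), (149, 170), (150, 168), (151, 169), (152, 167), (153, 170), (154, 171), (155, 169), (156, 170), (157, 170), (158, 171), (159, 170)]
230 [(139, 42), (140, 40), (141, 40), (142, 34), (143, 68), (144, 194), (145, 169), (146, 168), (147, 168), (148, 169), (149, 169), (150, 169), (151, 167), (152, 169), (153, 170), (154, 171), (155, 169), (156, 170), (157, 170), (158, 169), (159, 170)]
270 [(139, 35), (140, 34), (141, 31), (142, 36), (143, 37), (144, 35), (145, 37), (146, 35), (147, 33), (148, 35), (149, 72), (150, 176), (151, 170), (152, 170), (153, 168
[... 336 characters left out ...]
 (140, 26), (141, 26), (142, 25), (143, 26), (144, 28), (145, 28), (146, 30), (147, 29), (148, 30), (149, 27), (150, 23), (151, 25), (152, 24), (153, 22), (154, 31), (155, 92), (156, 62), (157, 41), (158, 24), (159, 44)]
328 [(139, 29), (140, 31), (141, 28), (142, 26), (143, 29), (144, 26), (145, 29), (146, 29), (147, 28), (148, 25), (149, 28), (150, 25), (151, 29), (152, 23), (153, 30), (154, 30), (155, 25), (156, 25), (157, 28), (158, 24), (159, 24)]
[-1.2900e+00 -1.8130e+00  3.0000e-03  3.7774e+01] [ 1.9  0.   0.7 -0.   0.5 -0.3 -0.5 -0.4 -0.4  0.1 -2.2 -0.6 -1.2  1.2
  1.2 -0.3]
flush fit s,y [ 0.22 37.85] [ 0.9 -0.6  0.3 -0.7  0.3 -0.9 -0.2 -1.   0.1 -0.5 -1.3 -1.1 -2.6  1.7
  2.7  0.2]
```

The flush fit puts the tip 0.2 mm from the ledge, lying square, with the shoe fully over the leaf (about 4 mm off lateral centre, 16 mm half-width). Retreating straight up.

play_rows:
  series:
    - {"fingers":-1,"dx":0,"dy":0,"dz":15,"turn":0}
    - {"fingers":-1,"dx":0,"dy":0,"dz":25,"turn":0}
    - {"fingers":-1,"dx":0,"dy":0,"dz":35,"turn":0}
    - {"fingers":-1,"dx":0,"dy":0,"dz":35,"turn":0}
    - {"fingers":-1,"dx":0,"dy":0,"dz":25,"turn":0}
    - {"fingers":-1,"dx":0,"dy":0,"dz":0,"turn":0}
    - {"fingers":-1,"dx":0,"dy":0,"dz":0,"turn":0}
    - {"fingers":-1,"dx":0,"dy":0,"dz":0,"turn":0}

```text
clock: 18.17
position: [0.6533, 0.12, 0.2784]
ee_rot: [0.019, 0.733, -0.679, 0.018]
contact_force: [0.2, -0.3, -0.6]
width: 0.0855
```

```bash
python3 tip.py 38 w10; python3 -c "
import cv2;a=cv2.imread('pics/w10.png');cv2.imwrite('pics/w10c.png',cv2.resize(a[20:320,130:430],None,fx=2,fy=2,interpolation=2))"
```

```text
thin [(np.float64(318.0), np.float64(9.3), np.float64(0.8), np.float64(-15.6)), (np.float64(304.0), np.float64(0.3), np.float64(16.8), np.float64(30.1)), (np.float64(301.0), np.float64(0.3), np.float64(9.8), np.float64(17.2))]
mid [(np.float64(282.0), np.float64(0.3), np.float64(1.3), np.float64(1.7)), (np.float64(279.0), np.float64(0.4), np.float64(1.3), np.float64(1.7)), (np.float64(268.0), np.float64(0.4), np.float64(1.3), np.float64(1.7)), (np.float64(265.0), np.float64(0.4), np.float64(1.3), np.float64(1.6))]
thick [(np.float64(245.0), np.float64(0.4), np.float64(0.9), np.float64(0.9)), (np.float64(242.0), np.float64(0.4), np.float64(0.9), np.float64(0.9)), (np.float64(231.0), np.float64(0.4), np.float64(0.9), np.float64(0.9)), (np.float64(227.0), np.float64(0.4), np.float64(0.9), np.float64(0.9))]
```

```bash
python3 -c "
from rig import *;print(sign_off())"
```

```text
the job is handed in; nothing more can be done
None
```

I handed the job in at about 18 s: the gap is about 9 mm, so the 6 mm thin leaf goes in and the 11 mm middle leaf binds. The gauge is let go on the slide with the thin leaf home under the finger, and the robot is clear of it.

- **Thin leaf:** it slid to a firm stop on the ledge at the same place both times. The pushes read about 23 N and then about 18 N along the slide.
- **Middle leaf:** it was blocked twice at the finger's upper end, about 34.5 mm up the slide, with about 28 N and then 16 N. I therefore did not try the thick leaf.
- **Gap:** lifting the thin leaf off the slide gave about 3 mm of play before it touched the finger, which fits a gap of about 9 mm.

**Last checks:**
- After letting go, a fit to the wrist picture put the tip 0.2 mm from the ledge with the gauge flat on the slide. The cruder pixel checks gave 1 to 2 mm, about a pixel or two.
- In the check after the arm withdrew, the middle and thick leaf tips again read 1 to 2 mm. The thin leaf's own reading was unusable, because the finger and its shadow cover it. I could not view that last picture, having reached the picture limit.
- The gauge lies about 4 mm off centre under the finger. The finger's 18 mm width is still wholly over the 32 mm leaf, so I left it.
- I did not go near the bottle, jar or screwdriver, but I took no final picture to check them.

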